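Find the rocking lug of a machine plate and flatten its shim

TASK

The four-lugged aluminium plate on the worktop does not sit firmly: it rocks at one of its corner lugs. With closed fingertips, press firmly down on the corner lugs one after another until you find the one that dips and springs back, then press flat the raised steel shim leaf just in front of that lug. Leave the other three shim leaves up, do not lift or shift the plate, and leave the tools lying on and beside it where they are.

Things in the scene. Friction and masses are not known exactly. Their poses are not given: they have to be found in the camera images.
- plate: Loose H-shaped aluminium plate, 160 (x) x 150 (y) x 10 mm, about 0.7 kg, on four identical rubber-capped feet, one under each corner lug. Origin: centre of its underside, 30 mm above the worktop. The middle is 48 mm wide; lugs 40 mm long in x reach out to both sides at each end. Small uprights of the bed, up to 35 mm high, stop it sliding more than 2 mm
- lug_near_left (a point): Top of the plate's near left lug, right above its foot (plate x = -60, y = +55 mm), 40 mm above the worktop; press here. A firm lug does not give. The one rocking lug starts to dip at about 1 to 3 N, is fully down (5 mm) at about 6 N, springs back when let go; the opposite lug lifts meanwhile
- lug_near_right (a point): Top of the plate's near right lug, right above its foot (plate x = -60, y = -55 mm), 40 mm above the worktop; press here. A firm lug does not give. The one rocking lug starts to dip at about 1 to 3 N, is fully down (5 mm) at about 6 N, springs back when let go; the opposite lug lifts meanwhile
- lug_far_left (a point): Top of the plate's far left lug, right above its foot (plate x = +60, y = +55 mm), 40 mm above the worktop; press here. A firm lug does not give. The one rocking lug starts to dip at about 1 to 3 N, is fully down (5 mm) at about 6 N, springs back when let go; the opposite lug lifts meanwhile
- lug_far_right (a point): Top of the plate's far right lug, right above its foot (plate x = +60, y = -55 mm), 40 mm above the worktop; press here. A firm lug does not give. The one rocking lug starts to dip at about 1 to 3 N, is fully down (5 mm) at about 6 N, springs back when let go; the opposite lug lifts meanwhile
- leaf_near_left (a point): Fixed point on the bed: where the top centre of the 24 mm finger disc of the near left lug's steel shim leaf lies once flat, 60 mm in front (-x) of that lug's foot, 22.5 mm above the worktop; press here. The leaf is 20 mm wide, hinged 30 mm behind (+x of) this point, 21 mm above the worktop; raised up to 32 degrees, its end (42 mm from the hinge) is up to 43 mm high
- leaf_near_right (a point): Fixed point on the bed: where the top centre of the 24 mm finger disc of the near right lug's steel shim leaf lies once flat, 60 mm in front (-x) of that lug's foot, 22.5 mm above the worktop; press here. The leaf is 20 mm wide, hinged 30 mm behind (+x of) this point, 21 mm above the worktop; raised up to 32 degrees, its end (42 mm from the hinge) is up to 43 mm high
- leaf_far_left (a point): Fixed point on the bed: where the top centre of the 24 mm finger disc of the far left lug's steel shim leaf lies once flat, 60 mm in front (-x) of that lug's foot, 22.5 mm above the worktop; press here. The leaf is 20 mm wide, hinged 30 mm behind (+x of) this point, 21 mm above the worktop; raised up to 32 degrees, its end (42 mm from the hinge) is up to 43 mm high
- leaf_far_right (a point): Fixed point on the bed: where the top centre of the 24 mm finger disc of the far right lug's steel shim leaf lies once flat, 60 mm in front (-x) of that lug's foot, 22.5 mm above the worktop; press here. The leaf is 20 mm wide, hinged 30 mm behind (+x of) this point, 21 mm above the worktop; raised up to 32 degrees, its end (42 mm from the hinge) is up to 43 mm high
- bed: Fixed dark steel slab under the plate, 235 x 176 x 8 mm, from x = -142 to +92 mm; origin on the worktop under the plate's centre, axes as the plate's
- loose_foot (a joint): how far the sprung foot is pressed down, m: 0 = up, 0.005 = fully down. Which corner it stands under changes from start to start and is not told
- shim_loose (a joint): hinge of that one that belongs to the rocking lug, of the four identical shim leaves (which place it has changes from start to start and is not told). 0 = as far up as it goes, 0.55 rad = pressed flat (level, on its stop); starts between 0 and 0.12, needs about 6 N at the finger disc, stays where it is left
- shim_b (a joint): hinge of another of the four identical shim leaves (which place it has changes from start to start and is not told). 0 = as far up as it goes, 0.55 rad = pressed flat (level, on its stop); starts between 0 and 0.12, needs about 6 N at the finger disc, stays where it is left
- shim_c (a joint): hinge of another of the four identical shim leaves (which place it has changes from start to start and is not told). 0 = as far up as it goes, 0.55 rad = pressed flat (level, on its stop); starts between 0 and 0.12, needs about 6 N at the finger disc, stays where it is left
- shim_d (a joint): hinge of another of the four identical shim leaves (which place it has changes from start to start and is not told). 0 = as far up as it goes, 0.55 rad = pressed flat (level, on its stop); starts between 0 and 0.12, needs about 6 N at the finger disc, stays where it is left
- hex_key_0: grey hex key, 26 x 89 x 7 mm, lying loose on the middle of the plate; bystander, leave it there; origin: centre of its underside
- spanner: steel open spanner, 28 x 152 x 6 mm, lying on the worktop along the right side of the bed; bystander; origin: centre of its underside
- screwdriver_red: screwdriver with a red handle, 22 x 159 x 22 mm, lying on the worktop along the left side of the bed; bystander; origin: centre of its underside
There are look-alikes about, which are no part of the job. What is meant by the plate is not pink or red, and is the larger of those in its own colour.

How it is judged:
On the way, in this order (a step that is already met when the one before it is completed fails the run):
1. the rocking lug has been pressed down until its foot gave by more than 3 mm (value of joint loose_foot above 0.003 m), for 0.1 s.
2. the shim leaf of that lug is flat (value of joint shim_loose above 0.47 rad), for 0.2 s.
At the end, for the whole second after the job is handed in: The shim leaf of the rocking lug is flat (above 0.47 of 0.55 rad), the other three are still up (below 0.3 rad), the plate lies level (within 0.02 rad), at rest, within 10 mm of where it was with its sprung foot up, and hex key, spanner and screwdriver lie within 30 mm of where they were (value of joint shim_loose above 0.47 rad and value of joint loose_foot below 0.0015 m and value of joint each of shim_b, shim_c, shim_d below 0.3 rad and distance of plate from where it was at the start of the episode below 0.01 m and angle between plate's own z axis and vertical below 0.02 rad and linear speed of plate below 0.01 m/s and distance of each of hex_key_0, spanner, screwdriver_red from where it was at the start of the episode below 0.03 m); the robot touches nothing.
It fails at once if a shim leaf of a firm lug was pressed down (value of joint any of shim_b, shim_c, shim_d above 0.3 rad).
It fails at once if the plate was lifted or shifted by more than 10 mm (distance of plate from where it was at the start of the episode above 0.01 m).
It fails at once if a tool was lifted or moved by more than 30 mm (distance of any of hex_key_0, spanner, screwdriver_red from where it was at the start of the episode above 0.03 m).
It also fails if it takes over 58 s, if anything falls off the work surface, if the arm or the gripper's body presses on something with over 40 N, if the wrist force passes 120 N, or if a joint passes its speed limit or range.

ROBOT

A 6-joint arm with a two-finger parallel gripper is mounted at the origin on a cart in front of the work surface, level with it; the furniture and walls round the work are solid. World frame = base frame: x ahead of the robot, y to its left, z up, the work surface at z = 0. Lengths are in m, angles in rad, forces in N, time in s.
With the tool pointing down it reaches from about 0.35 to 0.85 m from the base axis. Payload 8.1 kg.
Tool frame: the origin (TCP) lies on the centre line of the jaws, within the pads' length; the fingertips stand tcp_to_tips ahead of it and the grasp point (between the pads) lies 6 mm ahead of it (tcp_to_tips is the distance from the TCP to the fingertips, in m); z points along the fingers, y is the line along which they close (so a half turn about z gives the same grasp; the last joint's range is limited). The gripper opens to 93 mm and grips with 3 to 60 N. Pads are 15 mm wide; open, the fingers measure 128 mm over their backs; the gripper's body (75 mm by 188 mm) begins 65 mm behind the grasp point.
Start: joints at [1.126, 0.13, 1.488, -0, 1.523, -0.085], TCP at [0.211, 0.562, 0.244] pointing down, gripper open.
Joint ranges: [-2.96, 2.96], [-0.89, 2.26], [0.02, 2.5], [-1.34, 4.48], [0, 2.73], [-2.66, 2.66]. Speed limits (rad/s): [2.39, 2.39, 2.79, 3.14, 3.14, 3.14].

INTERFACE

Orientations are given as a unit quaternion [x, y, z, w].
In Python, from plant import * gives the robot as it stands. The module is installed in compiled form; this text tells all that it offers.
- The arm moves only by the shell command python3 -m creep 'ROWS' [FORCE]. ROWS is a JSON object of lists of equal length, an entry for each row: "linear": the shift along the tool's x, y, z in m, a list of three; "delta_rot": the turn, a rotation vector about the tool's x, y, z in degrees, a list of three; "fingers": the closure, from -1 (fully open) to 1 (shut). In form: {"linear": [[x, y, z], ...], "delta_rot": [[ax, ay, az], ...], "fingers": [fingers, ...]}. A call has 1 to 12 rows; each row is the pose to reach, as a shift and turn from the pose commanded when the call began, along the tool's axes at that moment; what a row does not reach only later rows make up. A row lasts 1/10 s, in which the tool goes at most 50 mm and 8.59 degrees, less where a joint would pass 70% of its speed; a pose out of reach is approached as far as the arm can. A call with a gripper value outside its range is refused whole. The fingers move at their own pace and stop on an object; FORCE is the grip in N (left out, the last holds). Time passes only in rows, so rows that repeat a pose let the fingers close. It gives the time, the measured TCP pose, the force, the opening and the grip force at its end, in the units of the state.
- get_obs(): the state, without advancing time (a new reading comes with each control period).
- get_image(name): name is "scene" or "top"; returns a dict with "img" (384x512x3 uint8, blue, green, red), "depth" (384x512 float32, m along the optical axis (not along the pixel's ray), 0 where there is no reading), "camera_matrix" (3x3 intrinsics, pixels), "D" ([k1, k2, p1, p2, k3] as OpenCV has them; the pictures are not rectified), "extrinsics" (4x4, takes a point from world to camera coordinates). Camera axes: x right, y down, z forward; pixel columns grow to the right and rows downward; lengths in m; the calibration is good to about 2 mm. A picture is of the moment at which its call begins.
- hand_in(): hands the job in; it is judged then, once.
Trained networks look in the newest picture that a camera, given by its name, has taken for a name from the list of things; names that differ only in an ending like _2 or _b are one class to them, and where a whole thing is asked for, a point or a joint stands for the part that bears it (a point fixed in the world has none). Each returns a list of dicts, best first, with "conf" (0 to 1); they miss things now and then, are a little off and sometimes report something else, mostly with a low value. They report only what shows in the picture. A call takes as long as a camera call. They do not tell look-alikes from the thing itself.
- outline_of(camera, label): "mask" (384x512 bool, what is visible of it) and "box" ([left, top, right, bottom] in pixels, round what is visible of it).
The state is a dict: "t": time; "qpos": joint angles; "dq": joint speeds; "joint_efforts": joint torques, N m; "eef_pos": TCP position; "orientation": TCP orientation; "ft_force": force on the tool from outside, world axes, zero at the start; "wrist_torque": the same for the moment, N m; "grip_width": opening from 0.0 (shut) to 1.0 (fully open); "grasp_force": force on a finger pad.
Only numpy, scipy, OpenCV 4.12 (cv2) and the standard library are available. Lean on these libraries where they do the work, as an engineer would, in place of code of your own. Each camera call takes 0.05 s, during which the arm holds its last target. There are 200 camera calls.

## Working session

There is one attempt and no reset: what is moved stays moved. The work goes in short steps, Python scripts to look and compute and a shell command to move; the robot and the scene stay as the last step left them, time stands still between calls to the robot, and variables do not carry over. Pictures are saved under pics/ and viewed, at most 10 in all, crops included, and the job is handed in when it is done.

```bash
mkdir -p pics
cat > h.py <<'E'
from plant import *
import numpy as np, cv2
def world(im, px):
    px=np.array(px,float).reshape(-1,2); d=im["depth"]
    z=np.array([d[int(round(v)),int(round(u))] for u,v in px])
    n=cv2.undistortPoints(px.reshape(-1,1,2),np.array(im["camera_matrix"]),np.array(im["D"])).reshape(-1,2)
    c=np.c_[n*z[:,None],z,np.ones(len(z))]
    return (c@np.linalg.inv(np.array(im["extrinsics"])).T)[:,:3]
E
python3 - <<'E'
from h import *
s=get_obs(); print({k:np.round(v,3) for k,v in s.items()})
for n in("top","scene"):
    im=get_image(n); cv2.imwrite(f"pics/{n}0.png",im["img"])
    for l in("plate","bed","hex_key_0","leaf_near_left","shim_loose","spanner","screwdriver_red"):
        for r in outline_of(n,l)[:4]:
            v,u=np.nonzero(r["mask"]); p=world(im,np.c_[u,v]); p=p[p[:,2]>-.1]
            print(n,l,round(r["conf"],2),np.round(r["box"]),np.round(np.median(p,0),3))
E
```

```text
{'t': np.float64(0.0), 'qpos': array([ 1.126,  0.131,  1.489,  0.   ,  1.523, -0.085]), 'dq': array([ 0.001,  0.   , -0.001, -0.   , -0.002,  0.   ]), 'joint_efforts': array([ 4.0000e-03, -5.5984e+01, -4.9177e+01,  7.7000e-02,  3.5000e-02,
       -0.0000e+00]), 'eef_pos': array([0.211, 0.561, 0.243]), 'orientation': array([ 0.179,  0.984, -0.001, -0.   ]), 'ft_force': array([0.919, 0.212, 0.394]), 'wrist_torque': array([0.015, 0.011, 0.004]), 'grasp_force': np.float64(0.0), 'grip_width': np.float64(0.998)}
top plate 0.98 [238. 149. 325. 238.] [ 0.56  -0.068  0.039]
top plate 0.8 [354. 129. 404. 187.] [ 0.67  -0.287  0.006]
top plate 0.66 [ 99. 201. 203. 299.] [0.43  0.201 0.009]
top plate 0.6 [153. 119. 212. 177.] [0.667 0.162 0.006]
top bed 0.8 [225. 149. 328. 267.] [ 0.49  -0.05   0.007]
top bed 0.33 [273. 173. 288. 212.] [ 0.56  -0.076  0.046]
top hex_key_0 0.59 [276. 173. 290. 210.] [ 0.565 -0.077  0.046]
top leaf_near_left 0.92 [222. 149. 329. 267.] [ 0.501 -0.051  0.007]
top shim_loose 0.64 [236. 223. 250. 246.] [0.474 0.004 0.029]
top shim_loose 0.48 [227. 150. 327. 270.] [ 0.
[... 281 characters left out ...]
cene plate 0.73 [131. 197. 188. 234.] [0.664 0.168 0.009]
scene plate 0.69 [274. 148. 319. 172.] [ 0.67  -0.281  0.009]
scene plate 0.64 [137. 256. 237. 326.] [0.428 0.207 0.012]
scene plate 0.55 [218. 170. 307. 220.] [ 0.543 -0.059  0.041]
scene bed 0.64 [216. 179. 329. 251.] [ 0.482 -0.035  0.01 ]
scene bed 0.61 [224. 170. 304. 220.] [ 0.537 -0.059  0.041]
scene hex_key_0 0.53 [254. 178. 273. 196.] [ 0.567 -0.074  0.047]
scene leaf_near_left 0.7 [217. 177. 324. 247.] [ 0.482 -0.034  0.01 ]
scene spanner 0.58 [298. 182. 338. 212.] [ 0.5   -0.193  0.006]
scene screwdriver_red 0.8 [193. 192. 231. 231.] [0.568 0.065 0.019]
scene screwdriver_red 0.18 [220. 167. 306. 221.] [ 0.546 -0.059  0.041]
```

```bash
python3 -c "import plant;print([n for n in dir(plant) if 'tip' in n.lower()], getattr(plant,'tcp_to_tips',None))"
```

```text
['tcp_to_tips'] 0.025
```

View pics/top0.png

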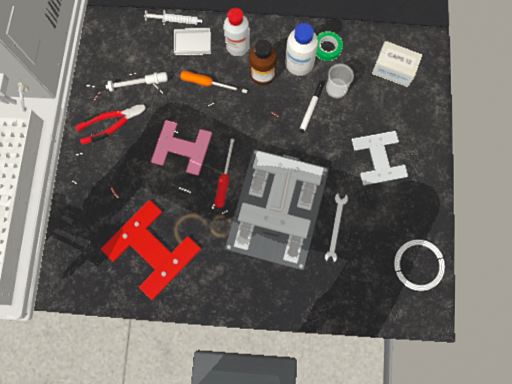

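View pics/scene0.png

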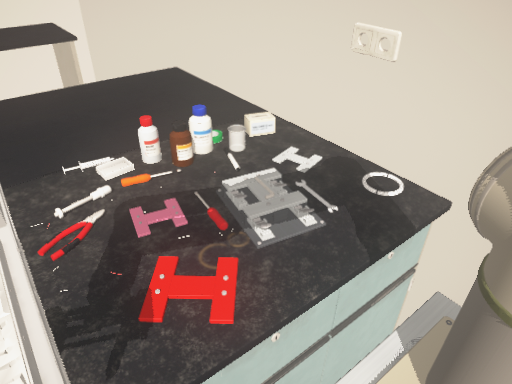

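```bash
cat >> h.py <<'E'
from scipy.optimize import minimize
def proj(im,P):
    E=np.array(im["extrinsics"]); return cv2.projectPoints(np.array(P,float),cv2.Rodrigues(E[:3,:3])[0],E[:3,3],np.array(im["camera_matrix"]),np.array(im["D"]))[0].reshape(-1,2)
def cloud(im,box):
    l,t,r,b=map(int,box); u,v=np.meshgrid(np.arange(l,r),np.arange(t,b)); return world(im,np.c_[u.ravel(),v.ravel()])
E
cat > fit.py <<'E'
from h import *
im=get_image("top"); P=cloud(im,(215,135,340,280))
Q=P[(P[:,2]>.034)&(P[:,2]<.0445)&(abs(P[:,0]-.55)<.13)]
B=P[(P[:,2]>.003)&(P[:,2]<.012)]
def ins(p,th):
    c,s=np.cos(th[2]),np.sin(th[2]); d=p[:,:2]-th[:2]; x=c*d[:,0]+s*d[:,1]; y=-s*d[:,0]+c*d[:,1]
    return (abs(x)<.08)&(abs(y)<.075)&((abs(x)>.04)|(abs(y)<.024))
L=P[(P[:,2]<.03)]
f=lambda th:-(ins(Q,th).sum()-ins(L,th).sum())
best=min((minimize(f,[.56+a,-.07+b,y],method="Nelder-Mead",options=dict(initial_simplex=np.array([[.56+a,-.07+b,y],[.575+a,-.07+b,y],[.56+a,-.055+b,y],[.56+a,-.07+b,y+.08]]))) for y in(-.35,-.25,-.15) for a in(-.02,-.01,0,.01) for b in (-.01,0,.01)),key=lambda r:r.fun)
x,y,w=best.x; print(np.round(best.x,4),np.degrees(w),best.fun,len(Q))
R=np.array([[np.cos(w),-np.sin(w)],[np.sin(w),np.cos(w)]])
pt=lambda px,py,z:[*(R@[px,py]+[x,y]),z]
pts={}
for n,sx in(("near",-1),("far",1)):
    for m,sy in(("left",1),("right",-1)):
        pts["lug_"+n+m]=pt(.06*sx,.055*sy,.04); pts["leaf_"+n+m]=pt(.06*sx-.06,.055*sy,.0225)
for k,v in pts.items(): print(k,np.round(v,4), "surf z",np.round(world(im,proj(im,[v]))[0],3))
img=cv2.resize(im["img"][135:285,205:355],None,fx=4,fy=4,interpolation=cv2.INTER_CUBIC)
d=lambda P:np.int32((proj(im,P)-[205,135])*4+2)
H=[(.08,.075),(.08,-.075),(.04,-.075),(.04,-.024),(-.04,-.024),(-.04,-.075),(-.08,-.075),(-.08,.075),(-.04,.075),(-.04,.024),(.04,.024),(.04,.075)]
cv2.polylines(img,[d([pt(a,b,.04) for a,b in H])],True,(0,255,0),1)
cv2.polylines(img,[d([pt(a,b,.008) for a,b in((-.142,-.088),(.0925,-.088),(.0925,.088),(-.142,.088))])],True,(255,255,0),1)
for k,v in pts.items(): cv2.circle(img,tuple(map(int,d([v])[0])),4,(0,0,255) if "lug" in k else (255,0,255),-1)
cv2.imwrite("pics/fit.png",img)
E
python3 fit.py
```

```text
[ 0.5665 -0.0697 -0.1897] -10.869593320709523 -2964.0 3483
lug_nearleft [ 0.518  -0.0044  0.04  ] surf z [ 0.518 -0.004  0.042]
leaf_nearleft [0.4591 0.0069 0.0225] surf z [0.457 0.006 0.037]
lug_nearright [ 0.4972 -0.1124  0.04  ] surf z [ 0.497 -0.112  0.039]
leaf_nearright [ 0.4383 -0.1011  0.0225] surf z [ 0.436 -0.1    0.042]
lug_farleft [ 0.6358 -0.027   0.04  ] surf z [ 0.636 -0.027  0.04 ]
leaf_farleft [ 0.5769 -0.0157  0.0225] surf z [ 0.573 -0.016  0.038]
lug_farright [ 0.6151 -0.135   0.04  ] surf z [ 0.616 -0.135  0.038]
leaf_farright [ 0.5562 -0.1237  0.0225] surf z [ 0.551 -0.122  0.044]
```

View pics/fit.png

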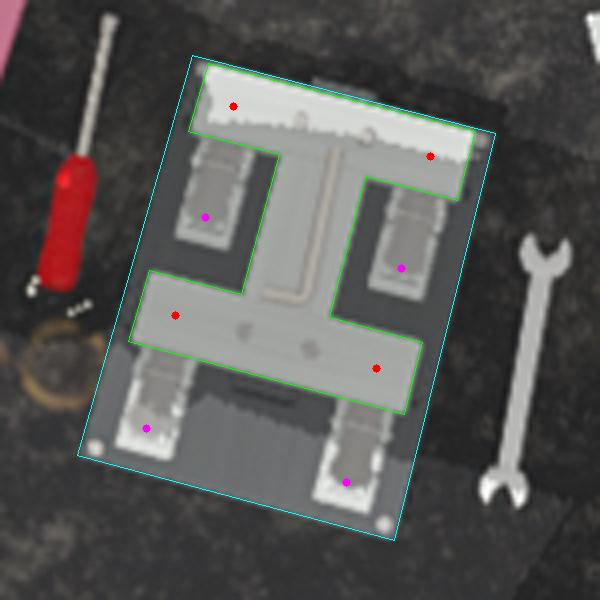

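```bash
python3 -m creep '{"linear":[[-0.03,-0.03,0],[-0.07,-0.06,0],[-0.11,-0.09,0],[-0.15,-0.13,0],[-0.19,-0.16,0],[-0.23,-0.2,0],[-0.27,-0.23,0],[-0.31,-0.27,0],[-0.35,-0.3,0],[-0.38,-0.33,0],[-0.41,-0.355,0],[-0.43,-0.373,0]],"delta_rot":[[0,0,-2],[0,0,-4],[0,0,-6],[0,0,-8],[0,0,-9.7],[0,0,-9.7],[0,0,-9.7],[0,0,-9.7],[0,0,-9.7],[0,0,-9.7],[0,0,-9.7],[0,0,-9.7]],"fingers":[1,1,1,1,1,1,1,1,1,1,1,1]}' 20
cat > rel.py <<'E'
from h import *
from scipy.spatial.transform import Rotation as Ro
X,Y,W=.5665,-.0697,-.1897
s=get_obs(); R=Ro.from_quat(s["orientation"]); p=np.array(s["eef_pos"])
c,sn=np.cos(W),np.sin(W); Pm=np.array([[c,-sn,0],[sn,c,0],[0,0,1]])
print("t",s["t"],"tip z",round((p+R.apply([0,0,.025]))[2],4),"plate xy",np.round(Pm.T@(p-[X,Y,0]),4),"F",np.round(s["ft_force"],2),"w",round(float(s["grip_width"]),3))
print("tool axes in plate frame\n",np.round(Pm.T@R.as_matrix(),3))
for n,a,b,z in(("lugNL",-.06,.055,.04),("lugNR",-.06,-.055,.04),("lugFL",.06,.055,.04),("lugFR",.06,-.055,.04),("leafNL",-.12,.055,.0225),("leafNR",-.12,-.055,.0225),("leafFL",0,.055,.0225),("leafFR",0,-.055,.0225)):
    t=Pm@[a,b,z]+[X,Y,0]; print(n,"tool shift to touch",np.round(R.inv().apply(t-p)-[0,0,.025],4))
E
python3 rel.py
```

```text
t: 2.05
eef_pos: [0.4836, 0.0578, 0.2439]
orientation: [0.096, 0.995, -0.0, 0.001]
ft_force: [-0.1, 0.4, -0.1]
grip_width: 0.031
grasp_force: 0.0
t 2.05 tip z 0.2189 plate xy [-0.1055  0.1095  0.2439] F [-0.14  0.36 -0.14] w 0.031
tool axes in plate frame
 [[-1.     0.003  0.001]
 [ 0.003  1.    -0.001]
 [-0.001 -0.001 -1.   ]]
lugNL tool shift to touch [-0.0454 -0.0543  0.179 ]
lugNR tool shift to touch [-0.0458 -0.1643  0.179 ]
lugFL tool shift to touch [-0.1654 -0.0539  0.1791]
lugFR tool shift to touch [-0.1658 -0.1639  0.1792]
leafNL tool shift to touch [ 0.0146 -0.0544  0.1964]
leafNR tool shift to touch [ 0.0142 -0.1644  0.1965]
leafFL tool shift to touch [-0.1054 -0.0541  0.1965]
leafFR tool shift to touch [-0.1058 -0.1641  0.1966]
```

Aligned with the plate. Now go over the near-left lug, tips about 9 mm above it.

```bash
python3 -m creep '{"linear":[[-0.02,-0.03,0.02],[-0.04,-0.05,0.04],[-0.045,-0.054,0.08],[-0.045,-0.054,0.12],[-0.045,-0.054,0.15],[-0.045,-0.054,0.17],[-0.045,-0.054,0.17],[-0.045,-0.054,0.17],[-0.045,-0.054,0.17],[-0.045,-0.054,0.17]],"delta_rot":[[0,0,0],[0,0,0],[0,0,0],[0,0,0],[0,0,0],[0,0,0],[0,0,0],[0,0,0],[0,0,0],[0,0,0]],"fingers":[1,1,1,1,1,1,1,1,1,1]}'
python3 rel.py | head -5
```

```text
t: 3.05
eef_pos: [0.5177, -0.0006, 0.0755]
orientation: [0.095, 0.995, -0.0, 0.002]
ft_force: [0.2, 0.6, 0.7]
grip_width: 0.005
grasp_force: 0.0
t 3.05 tip z 0.0505 plate xy [-0.0609  0.0587  0.0755] F [0.24 0.58 0.72] w 0.005
tool axes in plate frame
 [[-1.     0.001  0.003]
 [ 0.001  1.     0.   ]
 [-0.003  0.    -1.   ]]
```

```bash
python3 -m creep '{"linear":[[0,-0.003,0.003],[0,-0.003,0.006],[0,-0.003,0.008],[0,-0.003,0.009],[0,-0.003,0.010],[0,-0.003,0.011],[0,-0.003,0.012],[0,-0.003,0.012],[0,-0.003,0.012]],"delta_rot":[[0,0,0],[0,0,0],[0,0,0],[0,0,0],[0,0,0],[0,0,0],[0,0,0],[0,0,0],[0,0,0]],"fingers":[1,1,1,1,1,1,1,1,1]}'
python3 rel.py | head -1
```

```text
t: 3.95
eef_pos: [0.5156, -0.0032, 0.0618]
orientation: [0.095, 0.995, 0.0, -0.0]
ft_force: [-3.8, 1.1, 6.7]
grip_width: 0.001
grasp_force: 3.1
t 3.95 tip z 0.0368 plate xy [-0.0625  0.0557  0.0618] F [-3.78  1.14  6.71] w 0.001
```

```bash
python3 -m creep '{"linear":[[0,0,0.001],[0,0,0.002],[0,0,0.003],[0,0,0.003],[0,0,0.003]],"delta_rot":[[0,0,0],[0,0,0],[0,0,0],[0,0,0],[0,0,0]],"fingers":[1,1,1,1,1]}'
python3 rel.py | head -1
```

```text
t: 4.45
eef_pos: [0.5158, -0.0031, 0.0602]
orientation: [0.095, 0.995, 0.0, -0.0]
ft_force: [-9.9, 1.8, 19.0]
grip_width: 0.008
grasp_force: 9.9
t 4.45 tip z 0.0352 plate xy [-0.0624  0.0558  0.0602] F [-9.92  1.83 18.99] w 0.008
```

```bash
cat > z.py <<'E'
from h import *
X,Y,W=.5665,-.0697,-.1897
im=get_image("top"); P=cloud(im,(215,135,340,280)); c,s=np.cos(W),np.sin(W)
d=P[:,:2]-[X,Y]; x=c*d[:,0]+s*d[:,1]; y=-s*d[:,0]+c*d[:,1]
for n,a,b in(("NL",-.06,.055),("NR",-.06,-.055),("FL",.06,.055),("FR",.06,-.055)):
    m=(abs(x-a)<.014)&(abs(y-b)<.014); print(n,m.sum(),round(float(np.median(P[m,2])),4),end="; ")
    m=(abs(x-a+.062)<.012)&(abs(y-b)<.008); print("leaf",round(float(np.median(P[m,2])),4))
E
python3 z.py
python3 -m creep '{"linear":[[0,0,-0.003],[0,0,-0.008],[0,0,-0.015],[0,0,-0.02],[0,0,-0.02],[0,0,-0.02]],"delta_rot":[[0,0,0],[0,0,0],[0,0,0],[0,0,0],[0,0,0],[0,0,0]],"fingers":[1,1,1,1,1,1]}'
python3 z.py; python3 rel.py
```

```text
NL 430 0.4571; leaf 0.0328
NR 175 0.0394; leaf 0.0337
FL 0 nan; leaf nan
FR 170 0.0444; leaf 0.0315
t: 5.1
eef_pos: [0.5158, -0.0034, 0.0787]
orientation: [0.095, 0.995, -0.0, 0.0]
ft_force: [0.1, -0.0, 0.0]
grip_width: 0.003
grasp_force: 0.0
NL 452 0.4754; leaf 0.0329
NR 171 0.0394; leaf 0.0343
FL 0 nan; leaf nan
FR 164 0.039; leaf 0.0324
t 5.15 tip z 0.0534 plate xy [-0.0625  0.0555  0.0784] F [-0.29 -0.26 -1.29] w 0.007
tool axes in plate frame
 [[-1.     0.001 -0.   ]
 [ 0.001  1.    -0.   ]
 [ 0.    -0.    -1.   ]]
lugNL tool shift to touch [-0.0025 -0.0005  0.0134]
lugNR tool shift to touch [-0.0026 -0.1105  0.0134]
lugFL tool shift to touch [-0.1225 -0.0004  0.0134]
lugFR tool shift to touch [-0.1226 -0.1104  0.0134]
leafNL tool shift to touch [ 0.0575 -0.0006  0.0309]
leafNR tool shift to touch [ 0.0574 -0.1106  0.0309]
leafFL tool shift to touch [-0.0625 -0.0005  0.0309]
leafFR tool shift to touch [-0.0626 -0.1105  0.0309]
  return _methods._mean(a, axis=axis, dtype=dtype,
  ret = ret.dtype.type(ret / rcount)
  return _methods._mean(a, axis=axis, dtype=dtype,
  ret = ret.dtype.type(ret / rcount)
```

```bash
python3 -m creep '{"linear":[[0.03,0,-0.003],[0.0575,0,-0.003],[0.0575,0,-0.003],[0.0575,0,0.004],[0.0575,0,0.012],[0.0575,0,0.02],[0.0575,0,0.026],[0.0575,0,0.03],[0.0575,0,0.032],[0.0575,0,0.033],[0.0575,0,0.033],[0.0575,0,0.033]],"delta_rot":[[0,0,0],[0,0,0],[0,0,0],[0,0,0],[0,0,0],[0,0,0],[0,0,0],[0,0,0],[0,0,0],[0,0,0],[0,0,0],[0,0,0]],"fingers":[1,1,1,1,1,1,1,1,1,1,1,1]}'
python3 rel.py | head -1
```

```text
t: 6.35
eef_pos: [0.4593, 0.0075, 0.047]
orientation: [0.095, 0.995, -0.0, -0.001]
ft_force: [-17.8, 1.1, 31.7]
grip_width: 0.002
grasp_force: 15.8
t 6.35 tip z 0.022 plate xy [-0.1198  0.0556  0.047 ] F [-17.76   1.15  31.74] w 0.002
```

On its stop at 22 mm with 32 N. Retract and verify.

```bash
python3 -m creep '{"linear":[[0,0,0],[0,0,-0.005],[0,0,-0.02],[0,0,-0.05],[0,0.03,-0.09],[0.03,0.08,-0.13],[0.03,0.13,-0.16],[0.03,0.18,-0.18],[0.03,0.2,-0.18],[0.03,0.22,-0.18],[0.03,0.22,-0.18],[0.03,0.22,-0.18]],"delta_rot":[[0,0,0],[0,0,0],[0,0,0],[0,0,0],[0,0,0],[0,0,0],[0,0,0],[0,0,0],[0,0,0],[0,0,0],[0,0,0],[0,0,0]],"fingers":[1,1,1,1,1,1,1,1,1,1,1,1]}'
python3 z.py 2>/dev/null; python3 fit.py
```

```text
t: 7.55
eef_pos: [0.4715, 0.2291, 0.2244]
orientation: [0.095, 0.996, -0.001, -0.001]
ft_force: [-0.1, -0.2, -0.9]
grip_width: 0.005
grasp_force: 0.0
NL 173 0.0393; leaf 0.0206
NR 175 0.0392; leaf 0.0338
FL 161 0.039; leaf 0.0311
FR 162 0.039; leaf 0.0316
[ 0.5666 -0.0698 -0.1907] -10.92496695457318 -2977.0 3453
lug_nearleft [ 0.5181 -0.0044  0.04  ] surf z [ 0.519 -0.004  0.037]
leaf_nearleft [0.4592 0.007  0.0225] surf z [0.459 0.007 0.024]
lug_nearright [ 0.4973 -0.1124  0.04  ] surf z [ 0.498 -0.112  0.038]
leaf_nearright [ 0.4384 -0.101   0.0225] surf z [ 0.436 -0.1    0.043]
lug_farleft [ 0.636  -0.0271  0.04  ] surf z [ 0.635 -0.027  0.042]
leaf_farleft [ 0.5771 -0.0157  0.0225] surf z [ 0.573 -0.016  0.037]
lug_farright [ 0.6151 -0.1351  0.04  ] surf z [ 0.616 -0.135  0.038]
leaf_farright [ 0.5562 -0.1238  0.0225] surf z [ 0.553 -0.123  0.038]
```

View pics/fit.png

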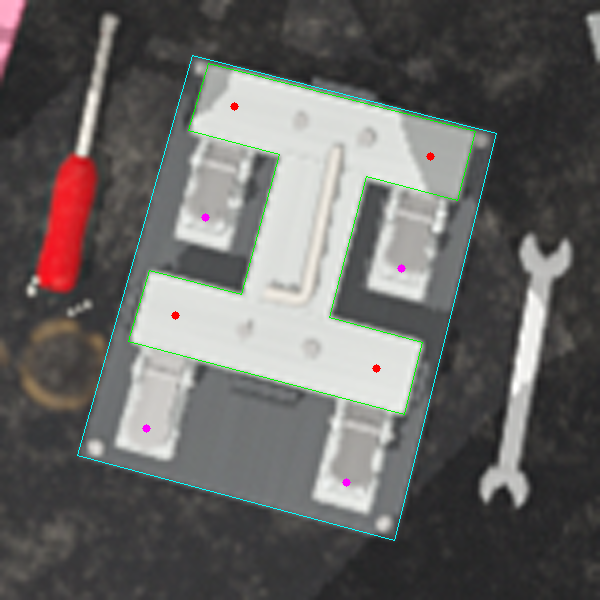

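The picture shows the near-left leaf (146,428) flat and the other three still up. The plate and tools have not moved.

```bash
python3 -c "from plant import *; print(hand_in())"
```

```text
the job is handed in; nothing more can be done
None
```

The near-left lug was the rocking one (it dipped about 5 mm and sprang back), its shim leaf is now pressed flat, the other three leaves are still up, plate and tools have not moved, and the job is handed in; I stopped testing there, so the other three lugs were never pressed.

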